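Right the drained jar for the free stand

TASK

Two square jars drain mouth down on the mat, and one of the two jar stands is free: the other has the small brown bottle in it. Take the jar that belongs in the free stand (the large jar for the wide stand, the small jar for the narrow one), lay it on its side on the bench or the mat and let go, then take it again and stand it mouth up in the free stand, flat on the bed inside the rim. Set it down gently each time, never dropping it, and leave everything else where it is.

Things in the scene. Friction and masses are not known exactly. Their poses are not given: they have to be found in the camera images.
- jar_large: The large jar: white plastic, square outside, 60 x 60 mm and 84 mm high, open at one end, walls and floor 4 mm thick, about 0.14 kg (varies). Origin: centre of the closed underside's outer face; z points from there to the mouth (84 mm on), x and y are normal to the side walls. It starts mouth down on the drain mat, so z points down and the origin is at the top.
- jar_small: The small jar: white plastic, square outside, 44 x 44 mm and 84 mm high, open at one end, walls and floor 4 mm thick, about 0.14 kg (varies). Origin: centre of the closed underside's outer face; z points from there to the mouth (84 mm on), x and y are normal to the side walls. It starts mouth down on the drain mat, so z points down and the origin is at the top.
- stand_wide_bed (a point): Centre of the bed of the wide jar stand, which is fixed: a square slab with outside 82 x 82 mm, its bed 8 mm above the bench, with a rim 6 mm high round a square inside of 68 x 68 mm. z up, x and y along the rim's sides.
- stand_narrow_bed (a point): Centre of the bed of the narrow jar stand, which is fixed: a square slab with outside 66 x 66 mm, its bed 8 mm above the bench, with a rim 6 mm high round a square inside of 52 x 52 mm. z up, x and y along the rim's sides.
- bottle: Small round brown bottle, diameter 40, height 75 mm, standing upright in one of the two stands. Origin: centre of its underside.
- drain_mat: Dark ribbed rubber drain mat, fixed flat on the bench, 170 (its x) x 290 (its y) x 4 mm high, with the two jars 150 mm apart on it and the vial. Origin: centre of its underside. The bench between the dish (nearer the robot), the cup (further off), the mat (left) and the stands (right), about x 0.53 and y 0.01, is clear over a patch at least 160 mm square.
- vial: Bystander, to be left alone (sizes in mm): small capped glass vial, diameter 22, height 34. Origin: centre of its underside.
- cup: Bystander, to be left alone (sizes in mm): small clear plastic cup, rim diameter 48, height 34. Origin: centre of its underside.
- dish: Bystander, to be left alone (sizes in mm): shallow glass bowl, rim diameter 84, height 16. Origin: centre of its underside.
- tip_box: Bystander, to be left alone (sizes in mm): closed white box, 85 x 120 x 50 high. Origin: centre of its underside.
- reagent_a: Bystander, to be left alone (sizes in mm): clear glass bottle, diameter 64, height 130. Origin: centre of its underside.
- reagent_b: Bystander, to be left alone (sizes in mm): brown glass bottle, diameter 64, height 120. Origin: centre of its underside.
- spatula: Bystander, to be left alone (sizes in mm): steel spatula, 180 long, lying flat on the right. Origin: centre of its underside.

How it is judged:
By the outcome, as a careful person would: the job done as asked, in the order asked, and still so for the second after the job is handed in, with the robot touching nothing.
It also fails if it takes over 67 s, if anything falls off the work surface, if the arm or the gripper's body presses on something with over 40 N, if the wrist force passes 120 N, or if a joint passes its speed limit or range.

ROBOT

A 7-joint arm with a two-finger parallel gripper is mounted at the origin on the work surface. World frame = base frame: x ahead of the robot, y to its left, z up, the work surface at z = 0. Lengths are in m, angles in rad, forces in N, time in s.
With the tool pointing down it reaches from about 0.4 to 0.85 m from the base axis. Payload 10.4 kg.
Tool frame: the origin (TCP) lies on the centre line of the jaws, within the pads' length; the fingertips stand 22 mm ahead of it and the grasp point (between the pads) lies 3 mm ahead of it; z points along the fingers, y is the line along which they close (so a half turn about z gives the same grasp; the last joint's range is limited). The gripper opens to 87 mm and grips with 3 to 60 N. Pads are 19 mm wide; open, the fingers measure 117 mm over their backs; the gripper's body (75 mm by 190 mm) begins 51 mm behind the grasp point.
Start: joints at [1.22, 0.332, -0.065, 1.46, 0.022, 1.35, -0.088], TCP at [0.201, -0.592, 0.245] pointing down, gripper open.
Joint ranges: [-2.6, 2.6], [-0.5, 2.12], [-1.47, 1.34], [0.16, 2.42], [-1.27, 4.41], [0.06, 2.06], [-2.6, 2.6]. Speed limits (rad/s): [2.22, 2.22, 2.79, 2.79, 3.14, 3.14, 3.14].

INTERFACE

Orientations are given as a unit quaternion [x, y, z, w].
In Python, from bench import r gives the robot as it stands.
- The arm moves only by the shell command python3 jog.py 'ROWS' [FORCE]. ROWS is a JSON list of rows, 1 to 12 of them, each of 5 numbers: dx, dy, dz in m, then a turn about the tool's z in rad, then the finger opening in m; each row is the pose to reach, as a shift and turn from the pose commanded when the command began, along the tool's axes at that moment; what a row does not reach only later rows make up. A row lasts 1/10 s, in which the tool goes at most 0.05 m and 0.15 rad, less where a joint would pass 70% of its speed; a pose out of reach is approached as far as the arm can. The fingers move at their own pace and stop on an object; FORCE is the grip in N (left out, the last holds). Time passes only in rows, so rows that do not move let the fingers close. It prints the time, the measured TCP pose, the force, the opening and the grip force at its end.
- r.read_state(): the state, without advancing time (a new reading comes with each control period).
- r.camera(name): name is "scene" or "top" or "wrist"; returns a dict with "img" (400x640x3 uint8, red, green, blue), "fx", "fy", "cx", "cy" (pixels), "k1" (the pictures are not rectified: a ray, as slopes to the right and down, at radius r is drawn at 1 + k1 r^2 times it, then the intrinsics apply), "pose" (4x4, takes a point from camera to world coordinates). Camera axes: x right, y down, z forward; pixel columns grow to the right and rows downward; lengths in m; the calibration is good to about 2 mm. A picture is of the moment at which its call begins. There is no depth.
- r.close_job(): hands the job in; it is judged then, once.
The state is a dict: "time": time; "joint_positions": joint angles; "joint_vel": joint speeds; "joint_torque": joint torques, N m; "ee_pos": TCP position; "eef_rot": TCP orientation; "ft_force": force on the tool from outside, world axes, zero at the start; "torque": the same for the moment, N m; "width": finger opening in m; "grip_force": force on a finger pad.
Only numpy, scipy, OpenCV 4.12 (cv2) and the standard library are available. Lean on these libraries where they do the work, as an engineer would, in place of code of your own. Each camera call takes 0.05 s, during which the arm holds its last target. There are 200 camera calls.

## Working session

There is one attempt and no reset: what is moved stays moved. The work goes in short steps, Python scripts to look and compute and a shell command to move; the robot and the scene stay as the last step left them, time stands still between calls to the robot, and variables do not carry over. Pictures are saved under pics/ and viewed, at most 10 in all, crops included, and the job is handed in when it is done.

```bash
ls; mkdir -p pics
python3 - <<'E'
from bench import r
import cv2,numpy as np
s=r.read_state();print(s['time'],s['ee_pos'],s['eef_rot'],s['width'])
for n in ['scene','top']:
    c=r.camera(n);cv2.imwrite(f'pics/{n}0.png',c['img'][:,:,::-1]);print(n,c['fx'],c['fy'],c['cx'],c['cy'],c['k1'],np.round(c['pose'],3).tolist())
E
```

```text
bench.py
jog.py
pics
0.0 [ 0.20111882 -0.5913777   0.24375131] [ 9.86596976e-01  1.63174421e-01 -1.44396939e-04 -7.02586941e-04] 0.0867219214854545
scene 402.1247350848411 402.1247350848411 312.4541597296931 197.14025374566802 0.03402569309585062 [[-0.05, 0.563, -0.825, 1.443], [0.999, 0.039, -0.033, -0.035], [0.014, -0.825, -0.564, 0.665], [0.0, 0.0, 0.0, 1.0]]
top 458.913181072872 458.913181072872 318.1649890666286 197.24362231586852 -0.1118426968608199 [[-0.023, -0.997, 0.078, 0.422], [-1.0, 0.023, 0.007, -0.096], [-0.009, -0.078, -0.997, 1.535], [0.0, 0.0, 0.0, 1.0]]
```

View pics/scene0.png

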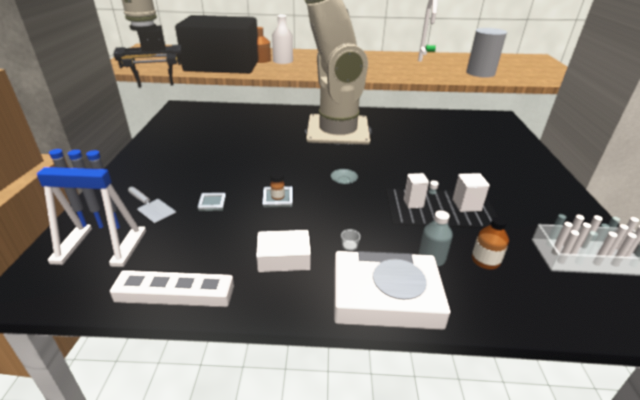

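View pics/top0.png

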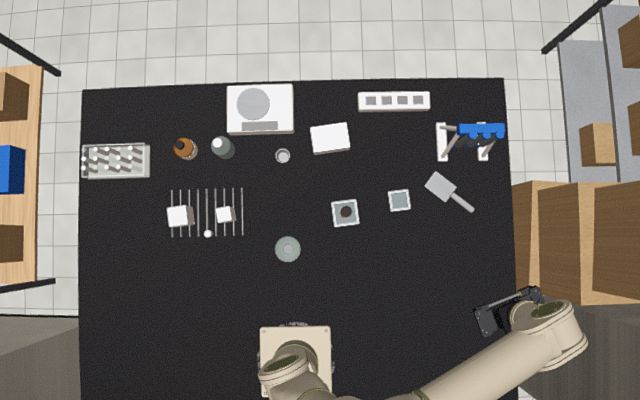

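The top view puts the large jar at about (178,216), the small jar at (224,214) and the vial at (208,234). The bottle sits in the larger stand at (345,212), and the smaller stand at (400,201) is empty. So the small jar goes in the narrow stand.

```bash
cat > h.py <<'E'
from bench import r
import cv2,numpy as np
from scipy.spatial.transform import Rotation as R
def ray(c,uv):
    K=np.array([[c['fx'],0,c['cx']],[0,c['fy'],c['cy']],[0,0,1.]])
    p=cv2.undistortPoints(np.array(uv,float).reshape(-1,1,2),K,np.array([c['k1'],0,0,0.]))[:,0]
    P=np.array(c['pose']);return P[:3,3],np.c_[p,np.ones(len(p))]@P[:3,:3].T
def cast(c,uv,z):
    o,d=ray(c,uv);return o+d*((z-o[2])/d[:,2])[:,None]
def proj(c,X):
    P=np.array(c['pose']);q=(np.atleast_2d(X)-P[:3,3])@P[:3,:3];q=q[:,:2]/q[:,2:]
    q=q*(1+c['k1']*(q**2).sum(1))[:,None];return q*c['fx']+[c['cx'],c['cy']]
def blobs(c,lo,z,roi,sat=40):
    im=c['img'];x0,y0,x1,y1=roi;hsv=cv2.cvtColor(im,cv2.COLOR_RGB2HSV)
    m=((hsv[...,2]>lo)&(hsv[...,1]<sat)).astype(np.uint8);k=np.zeros_like(m);k[y0:y1,x0:x1]=1;m*=k
    for t in sorted(cv2.findContours(m,cv2.RETR_EXTERNAL,cv2.CHAIN_APPROX_NONE)[0],key=cv2.contourArea)[::-1][:6]:
        if cv2.contourArea(t)<20: continue
        w=cast(c,t[:,0],z)[:,:2].astype(np.float32);b=cv2.minAreaRect(w)
        print(cv2.boundingRect(t),'c',np.round(b[0],4),'size',np.round(b[1],4),'ang',round(b[2],1))
def tool():
    s=r.read_state();return np.array(s['ee_pos']),R.from_quat(s['eef_rot'])
def togo(xyz):
    p,q=tool();return np.round(q.inv().apply(np.array(xyz)-p),4)
E
python3 - <<'E'
from h import *
c=r.camera('top')
for lo in(150,200,235):
    print(lo);blobs(c,lo,.088,(155,195,242,245))
print('stand');blobs(c,150,.014,(380,180,420,220));blobs(c,150,.014,(325,190,365,235))
im=c['img'][170:260,150:440,::-1];cv2.imwrite('pics/crop0.png',cv2.resize(im,None,fx=2.75,fy=2.75,interpolation=cv2.INTER_CUBIC))
E
```

```text
150
(167, 195, 21, 32) c [0.5022 0.3688] size [0.0967 0.0629] ang 7.3
(215, 201, 17, 22) c [0.4969 0.2172] size [0.0514 0.0671] ang 89.6
(204, 230, 7, 8) c [0.4278 0.2692] size [0.0193 0.0222] ang 89.5
200
(167, 206, 21, 21) c [0.4866 0.3666] size [0.0613 0.061 ] ang 6.9
(216, 206, 16, 17) c [0.4888 0.2164] size [0.045  0.0447] ang 10.0
(204, 230, 7, 7) c [0.4286 0.2684] size [0.0205 0.018 ] ang 44.8
235
(168, 206, 19, 20) c [0.4868 0.3662] size [0.0554 0.0569] ang 6.9
(216, 207, 15, 15) c [0.4888 0.2167] size [0.04   0.0424] ang 10.0
stand
(388, 189, 23, 23) c [ 0.5259 -0.3544] size [0.0684 0.0693] ang 6.0
(331, 199, 28, 28) c [ 0.488  -0.1726] size [0.0839 0.0845] ang 5.8
```

View pics/crop0.png

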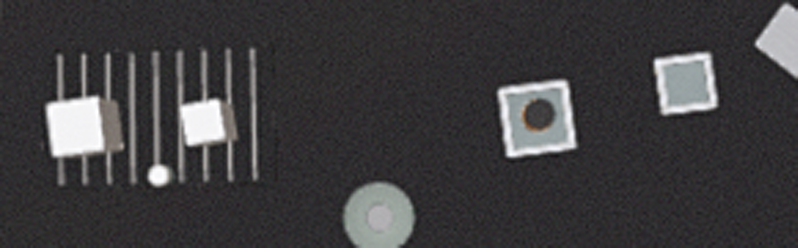

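The crop confirms it. The small jar stands alone between ribs, turned about 10°, with its centre near (0.489, 0.2165). The narrow stand is empty at (0.526, -0.354), turned about 6°. Next I'll move over the small jar by way of a waypoint.

Run:
```python
from h import *
c=r.camera('top')
print('vial',cast(c,[[207.5,233.5]],.038),'reagA base/top',cast(c,[[222,147]],.1),'dish',cast(c,[[287.5,249]],.01),'cup',cast(c,[[283,156]],.02))
print(togo([.5,-.2,.26]),togo([.489,.2165,.26]))
```

```text
vial [[0.4279968  0.28015518 0.038     ]] reagA base/top [[0.70190313 0.21686125 0.1       ]] dish [[0.37153117 0.01988669 0.01      ]] cup [[0.68126581 0.02876116 0.02      ]]
[ 0.409  -0.2745 -0.0157] [ 0.5327 -0.6724 -0.0154]
```

```bash
python3 jog.py '[[0.41,-0.275,-0.015,-1.41,0.087],[0.41,-0.275,-0.015,-1.41,0.087],[0.41,-0.275,-0.015,-1.41,0.087],[0.41,-0.275,-0.015,-1.41,0.087],[0.41,-0.275,-0.015,-1.41,0.087],[0.41,-0.275,-0.015,-1.41,0.087],[0.41,-0.275,-0.015,-1.41,0.087],[0.41,-0.275,-0.015,-1.41,0.087],[0.41,-0.275,-0.015,-1.41,0.087],[0.41,-0.275,-0.015,-1.41,0.087],[0.41,-0.275,-0.015,-1.41,0.087],[0.41,-0.275,-0.015,-1.41,0.087]]'; python3 -c "
from h import *
print(togo([.489,.2165,.26]),tool()[1].apply([1,0,0]))"
```

```text
time: 1.4
ee_pos: [0.5012, -0.1985, 0.2594]
eef_rot: [0.645, 0.764, -0.0, -0.0]
ft_force: [-0.2, -0.4, -0.3]
width: 0.0872
grip_force: 0.0
[ 0.4111  0.0577 -0.0006] [-1.68155690e-01  9.85760442e-01  1.25695710e-04]
```

```bash
python3 jog.py '[[0.411,0.058,0,0,0.087],[0.411,0.058,0,0,0.087],[0.411,0.058,0,0,0.087],[0.411,0.058,0,0,0.087],[0.411,0.058,0,0,0.087],[0.411,0.058,0,0,0.087],[0.411,0.058,0,0,0.087],[0.411,0.058,0,0,0.087],[0.411,0.058,0,0,0.087],[0.411,0.058,0,0,0.087],[0.411,0.058,0,0,0.087]]'
python3 - <<'E'
from h import *
c=r.camera('wrist');cv2.imwrite('pics/w1.png',c['img'][:,:,::-1]);print(np.round(c['pose'],3).tolist())
print(np.round(proj(c,[.489,.2165,.088])))
for lo in (180,215,235): print(lo);blobs(c,lo,.088,(0,0,640,400))
E
```

```text
time: 2.5
ee_pos: [0.4903, 0.2137, 0.2592]
eef_rot: [0.647, 0.763, -0.001, 0.0]
ft_force: [0.8, -0.9, -0.3]
width: 0.0868
grip_force: 0.0
[[0.986, 0.156, 0.05, 0.476], [0.164, -0.939, -0.303, 0.299], [-0.0, 0.307, -0.952, 0.4], [0.0, 0.0, 0.0, 1.0]]
[[324. 185.]]
180
(524, 202, 116, 86) c [0.8193 0.2101] size [0.0975 0.1789] ang 82.3
(297, 0, 106, 70) c [0.4889 0.3634] size [0.097  0.0573] ang 5.7
(0, 190, 53, 87) c [0.1535 0.0978] size [0.1087 0.0607] ang 89.8
(302, 164, 44, 42) c [0.4879 0.216 ] size [0.0455 0.0445] ang 9.4
(271, 102, 20, 19) c [0.4343 0.283 ] size [0.0187 0.0171] ang 9.2
(314, 81, 54, 11) c [0.4883 0.3158] size [0.0517 0.0015] ang 0.6
215
(525, 202, 115, 86) c [0.8196 0.2102] size [0.0972 0.1784] ang 82.3
(314, 0, 69, 66) c [0.4861 0.363 ] size [0.0608 0.0557] ang 7.7
(0, 190, 53, 87) c [0.1535 0.0978] size [0.1087 0.0607] ang 89.8
(302, 165, 43, 41) c [0.4877 0.2154] size [0.044  0.0435] ang 9.4
(271, 102, 19, 19) c [0.4339 0.283 ] size [0.0177 0.0171] ang 9.2
235
(314, 0, 69, 66) c [0.4861 0.3632] size [0.0602 0.0557] ang 7.2
(525, 210, 115, 75) c [0.8112 0.1944] size [0.0615 0.1656] ang 83.1
(0, 190, 53, 87) c [0.1535 0.0978] size [0.1087 0.0607] ang 89.8
(302, 165, 43, 41) c [0.4877 0.2154] size [0.044  0.0435] ang 9.4
(271, 102, 19, 19) c [0.4339 0.283 ] size [0.0177 0.0171] ang 9.2
(631, 210, 9, 22) c [0.8508 0.2324] size [0.01   0.0277] ang 28.3
```

View pics/w1.png

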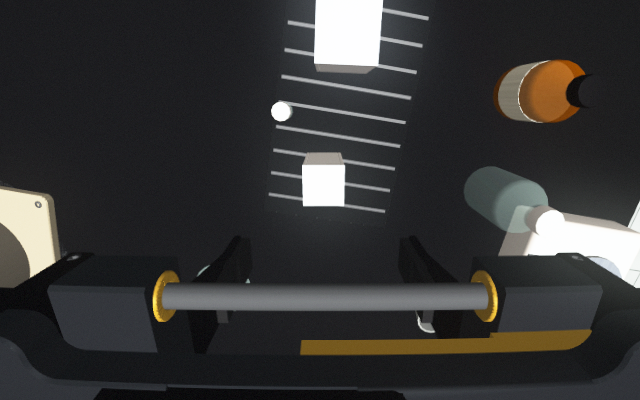

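The small jar's top sits at about (323,186) with the vial at (281,111), well clear of the fingers. The jar centre is (0.4878, 0.2157), and its turn matches the tool. I'll descend and grip.

```bash
python3 -c "
from h import *
print(togo([.4878,.2157,.078]))"
```

```text
[ 0.0031 -0.0021  0.1812]
```

```bash
python3 jog.py '[[0.003,-0.002,0.05,0,0.087],[0.003,-0.002,0.09,0,0.087],[0.003,-0.002,0.13,0,0.087],[0.003,-0.002,0.16,0,0.087],[0.003,-0.002,0.181,0,0.087],[0.003,-0.002,0.181,0,0.087],[0.003,-0.002,0.181,0,0.087],[0.003,-0.002,0.181,0,0.04],[0.003,-0.002,0.181,0,0.04],[0.003,-0.002,0.181,0,0.04],[0.003,-0.002,0.181,0,0.04],[0.003,-0.002,0.181,0,0.04]]' 15
```

```text
time: 3.75
ee_pos: [0.4874, 0.2182, 0.0788]
eef_rot: [0.646, 0.764, 0.0, 0.0]
ft_force: [0.7, -1.1, -0.2]
width: 0.0547
grip_force: 0.0
```

```bash
python3 jog.py '[[-0.002,0,0,0,0.054],[-0.002,0,0,0,0.04],[-0.002,0,0,0,0.04],[-0.002,0,0,0,0.04],[-0.002,0,0,0,0.04],[-0.002,0,0,0,0.04]]' 15
```

```text
time: 4.35
ee_pos: [0.4877, 0.2162, 0.0785]
eef_rot: [0.646, 0.764, 0.0, 0.0]
ft_force: [0.9, 0.2, 0.5]
width: 0.0436
grip_force: 15.0
```

```bash
python3 -c "
from h import *
print(togo([.525,.08,.084]),togo([.525,.08,.0745]))"
```

```text
[-0.1405  0.0141 -0.0055] [-0.1405  0.0141  0.004 ]
```

```bash
python3 jog.py '[[0,0,-0.02,0,0.04],[0,0,-0.05,0,0.04],[-0.04,0.005,-0.05,0.1,0.04],[-0.08,0.01,-0.05,0.16,0.04],[-0.12,0.014,-0.05,0.16,0.04],[-0.14,0.014,-0.05,0.16,0.04],[-0.14,0.014,-0.05,0.16,0.04],[-0.14,0.014,-0.03,0.16,0.04],[-0.14,0.014,-0.01,0.16,0.04],[-0.14,0.014,0,0.16,0.04],[-0.14,0.014,0.002,0.16,0.04],[-0.14,0.014,0.002,0.16,0.04]]'; python3 -c "
from h import *
print(togo([.525,.08,.0745]),tool()[1].apply([1,0,0]))"
```

```text
time: 5.55
ee_pos: [0.5246, 0.0811, 0.0767]
eef_rot: [0.704, 0.71, 0.0, -0.0]
ft_force: [-0.7, 0.6, -1.1]
width: 0.0435
grip_force: 15.0
[-0.0011  0.0004  0.0022] [-7.76902741e-03  9.99969780e-01  2.83810144e-04]
```

```bash
python3 jog.py '[[0,0,0.002,0,0.04],[0,0,0.003,0,0.04],[-0.003,0,0.003,0,0.04],[-0.006,0,0.002,0,0.04],[-0.009,0,0.001,0,0.04],[-0.013,0,0.001,0,0.04],[-0.016,0,0.0005,0,0.04],[-0.019,0,0,0,0.04],[-0.022,0,0,0,0.04],[-0.026,0,0,0,0.04],[-0.026,0,0,0,0.04]]' 5
python3 - <<'E'
from h import *
c=r.camera('scene');p=proj(c,tool()[0])[0].astype(int);print(p)
im=c['img'][p[1]-60:p[1]+60,p[0]-80:p[0]+80,::-1];cv2.imwrite('pics/s2.png',cv2.resize(im,None,fx=4,fy=4,interpolation=cv2.INTER_CUBIC))
E
```

```text
time: 6.65
ee_pos: [0.5249, 0.0535, 0.0765]
eef_rot: [0.705, 0.709, -0.0, 0.0]
ft_force: [0.4, -0.5, 2.7]
width: 0.0437
grip_force: 5.0
[359 186]
```

View pics/s2.png

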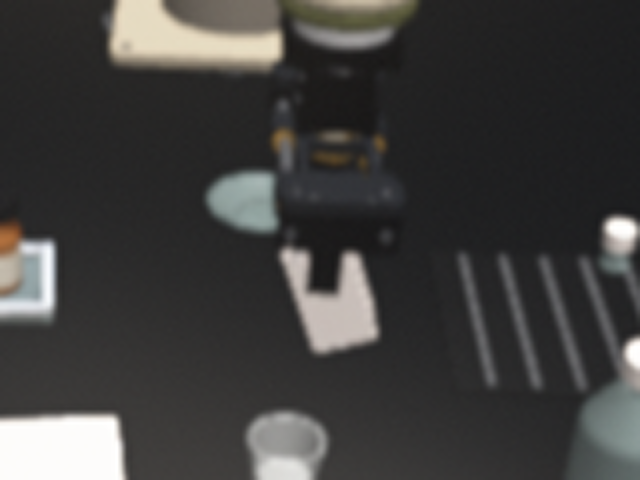

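The jar has tilted about 20° in the pads towards the stands, turning about its lower edge as planned. I'll carry on along the arc.

```bash
python3 jog.py '[[-0.006,0,0.001,0,0.04],[-0.0125,0,0.0017,0,0.04],[-0.021,0,0.0043,0,0.04],[-0.0305,0,0.0084,0,0.04],[-0.0385,0,0.013,0,0.04],[-0.0465,0,0.0195,0,0.04],[-0.053,0,0.026,0,0.04],[-0.059,0,0.034,0,0.04],[-0.062,0,0.0395,0,0.04],[-0.065,0,0.0455,0,0.04],[-0.065,0,0.0455,0,0.04]]'
python3 - <<'E'
from h import *
c=r.camera('scene');p=proj(c,tool()[0])[0].astype(int);print(p)
im=c['img'][p[1]-60:p[1]+60,p[0]-80:p[0]+80,::-1];cv2.imwrite('pics/s3.png',cv2.resize(im,None,fx=4,fy=4,interpolation=cv2.INTER_CUBIC))
E
```

```text
time: 7.8
ee_pos: [0.5248, -0.0107, 0.0301]
eef_rot: [0.705, 0.71, -0.0, -0.0]
ft_force: [-0.3, -0.3, -1.7]
width: 0.0438
grip_force: 5.0
[334 199]
```

View pics/s3.png

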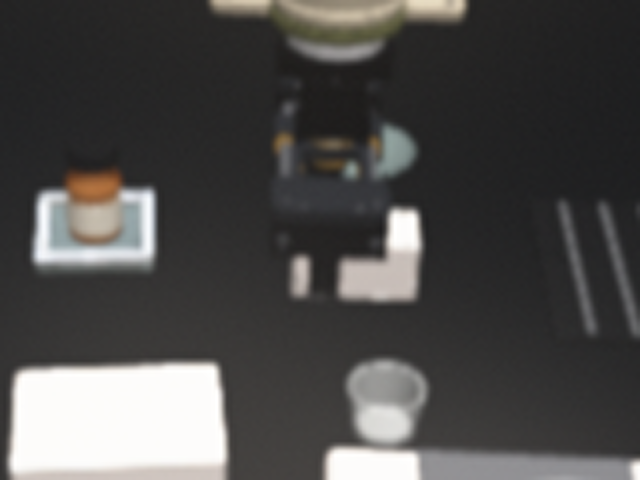

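The jar is nearly horizontal, with its mouth on the mat side at about (418,255) in the crop. I'll lower the last few millimetres slowly.

```bash
python3 jog.py '[[-0.001,0,0.001,0,0.04],[-0.001,0,0.002,0,0.04],[-0.001,0,0.003,0,0.04],[-0.001,0,0.004,0,0.04],[-0.001,0,0.0045,0,0.04],[-0.001,0,0.0045,0,0.04]]' 3
python3 - <<'E'
from h import *
c=r.camera('scene')
roi=(335,190,365,225);blobs(c,120,.044,(325,180,370,225),60)
E
```

```text
time: 8.45
ee_pos: [0.5254, -0.0115, 0.0266]
eef_rot: [0.705, 0.71, 0.0, 0.0]
ft_force: [-2.0, -0.1, 4.1]
width: 0.0438
grip_force: 3.0
(338, 191, 21, 23) c [0.5501 0.0267] size [0.0496 0.1111] ang 84.3
(327, 205, 4, 8) c [ 0.5851 -0.0272] size [0.0317 0.008 ] ang 1.1
```

```bash
python3 jog.py '[[0,0,-0.0005,0,0.05],[0,0,-0.0005,0,0.06],[0,0,-0.0005,0,0.07],[0,0,-0.0005,0,0.07],[0,0,-0.0005,0,0.07],[0,0,-0.02,0,0.07],[0,0,-0.06,0,0.07],[0.03,0,-0.1,0,0.07],[0.05,0,-0.14,0,0.07],[0.05,0,-0.15,0,0.07],[0.05,0,-0.15,0,0.07]]'
python3 - <<'E'
from h import *
c=r.camera('scene')
for lo in(120,225):blobs(c,lo,.044,(300,180,370,235),60)
im=c['img'][140:260,250:410,::-1];im=cv2.resize(im,None,fx=3,fy=3)
w=r.camera('wrist');v=cv2.resize(w['img'][:,:,::-1],None,fx=.75,fy=.75)
cv2.imwrite('pics/m4.png',np.vstack([cv2.copyMakeBorder(im,0,0,0,0,0)[:300],v[:300]]))
print(w['pose'][:3,3])
for lo in(150,225):blobs(w,lo,.044,(200,0,640,400))
E
```

```text
time: 9.6
ee_pos: [0.5259, 0.0387, 0.1781]
eef_rot: [0.704, 0.71, 0.001, 0.001]
ft_force: [-0.2, 0.1, -0.8]
width: 0.0701
grip_force: 0.0
(326, 190, 33, 24) c [0.5505 0.0088] size [0.0881 0.1094] ang 89.1
(341, 229, 19, 6) c [0.6771 0.026 ] size [0.0192 0.044 ] ang 3.9
(300, 229, 9, 6) c [ 0.6845 -0.0851] size [0.0191 0.0196] ang 3.8
(335, 180, 20, 4) c [0.4484 0.0177] size [0.0164 0.0556] ang 4.1
(328, 192, 30, 10) c [0.5262 0.0108] size [0.0439 0.0826] ang 4.0
(300, 231, 8, 4) c [ 0.6885 -0.086 ] size [0.0114 0.017 ] ang 3.8
[0.52362792 0.12414733 0.31668083]
(563, 0, 77, 247) c [0.7789 0.0903] size [0.0825 0.2377] ang 17.1
(301, 172, 48, 93) c [0.5242 0.0158] size [0.0439 0.0941] ang 0.4
(455, 181, 51, 46) c [0.6714 0.0329] size [0.0444 0.0512] ang 87.4
(200, 178, 17, 60) c [0.4138 0.0261] size [0.0598 0.0155] ang 83.2
(256, 323, 69, 32) c [ 0.488 -0.125] size [0.0738 0.0376] ang 6.7
(213, 13, 174, 5) c [0.5032 0.1908] size [0.138  0.0024] ang 0.4
(566, 0, 74, 246) c [0.7802 0.0911] size [0.0793 0.2361] ang 17.1
(301, 173, 47, 91) c [0.5241 0.0159] size [0.0434 0.0921] ang 0.5
(256, 323, 68, 31) c [ 0.4878 -0.1248] size [0.0729 0.0357] ang 6.2
(459, 183, 21, 26) c [0.6579 0.0425] size [0.0282 0.0084] ang 60.4
```

View pics/m4.png

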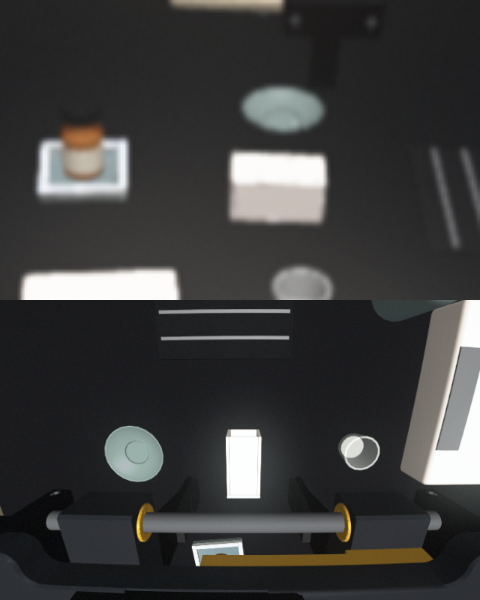

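The jar lies flat on the bench, spanning y -0.031 to 0.053 at x about 0.525. Its mouth faces the mat, around (243,433) in the lower picture. I'll grip it again near the mouth, straight below the tool.

```bash
python3 jog.py '[[0,0.001,0.04,0,0.07],[0,0.001,0.08,0,0.07],[0,0.001,0.12,0,0.07],[0,0.001,0.14,0,0.07],[0,0.001,0.148,0,0.07],[0,0.001,0.1515,0,0.07],[0,0.001,0.1515,0,0.055],[0,0.001,0.1515,0,0.04],[0,0.001,0.1515,0,0.04],[0,0.001,0.1515,0,0.04],[0,0.001,0.1515,0,0.04],[0,0.001,0.1515,0,0.04]]' 6
```

```text
time: 10.9
ee_pos: [0.5262, 0.0384, 0.0256]
eef_rot: [0.705, 0.71, 0.0, 0.0]
ft_force: [-2.3, -0.4, 7.0]
width: 0.0439
grip_force: 6.0
```

```bash
python3 jog.py '[[-0.002,0,-0.007,0,0.04],[-0.008,0,-0.017,0,0.04],[-0.014,0,-0.025,0,0.04],[-0.0205,0,-0.0315,0,0.04],[-0.028,0,-0.0375,0,0.04],[-0.036,0,-0.0425,0,0.04],[-0.045,0,-0.0465,0,0.04],[-0.054,0,-0.049,0,0.04],[-0.062,0,-0.0505,0,0.04],[-0.07,0,-0.051,0,0.04],[-0.0795,0,-0.0505,0,0.04],[-0.0795,0,-0.0505,0,0.04]]' 5
python3 - <<'E'
from h import *
c=r.camera('scene');p=proj(c,tool()[0])[0].astype(int);print(p)
im=c['img'][p[1]-60:p[1]+60,p[0]-80:p[0]+80,::-1];cv2.imwrite('pics/s5.png',cv2.resize(im,None,fx=4,fy=4,interpolation=cv2.INTER_CUBIC))
E
```

```text
time: 12.1
ee_pos: [0.5264, -0.0428, 0.0752]
eef_rot: [0.705, 0.709, -0.0, 0.0]
ft_force: [0.5, -0.8, -1.8]
width: 0.044
grip_force: 5.0
[323 186]
```

View pics/s5.png

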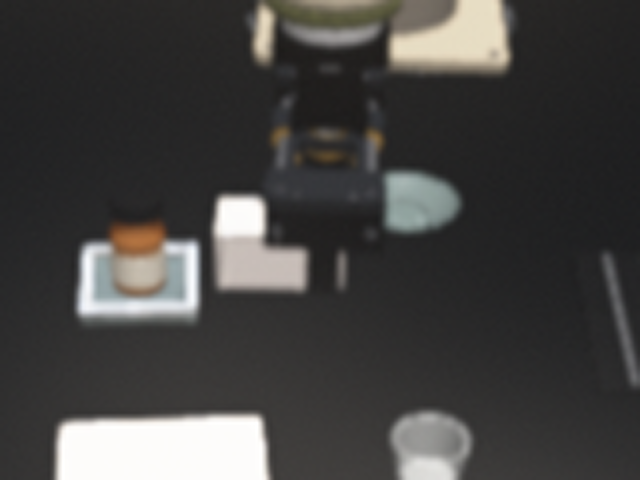

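The jar was lifted level instead of drooping, because 5 N holds it against turning. I'll bring it back down near the bench, ease the grip to 3 N there, then raise it along the arc.

```bash
python3 jog.py '[[0.02,0,0,0,0.04],[0.05,0,0.01,0,0.04],[0.07,0,0.03,0,0.04],[0.08,0,0.04,0,0.04],[0.08,0,0.044,0,0.04],[0.08,0,0.046,0,0.04],[0.08,0,0.046,0,0.04]]' 5
python3 jog.py '[[0,0,-0.002,0,0.04],[0,0,-0.006,0,0.04],[-0.003,0,-0.012,0,0.04],[-0.007,0,-0.018,0,0.04],[-0.007,0,-0.018,0,0.04]]' 3
python3 - <<'E'
from h import *
c=r.camera('scene');p=proj(c,tool()[0])[0].astype(int);print(p)
im=c['img'][p[1]-60:p[1]+60,p[0]-80:p[0]+80,::-1];cv2.imwrite('pics/s6.png',cv2.resize(im,None,fx=4,fy=4,interpolation=cv2.INTER_CUBIC))
E
```

```text
time: 12.85
ee_pos: [0.5262, 0.0381, 0.0296]
eef_rot: [0.705, 0.709, -0.0, 0.0]
ft_force: [0.3, 0.1, -1.6]
width: 0.044
grip_force: 5.0
time: 13.35
ee_pos: [0.5268, 0.0311, 0.0488]
eef_rot: [0.705, 0.709, 0.0, 0.001]
ft_force: [-0.5, -0.4, 0.3]
width: 0.0444
grip_force: 3.0
[350 195]
```

View pics/s6.png

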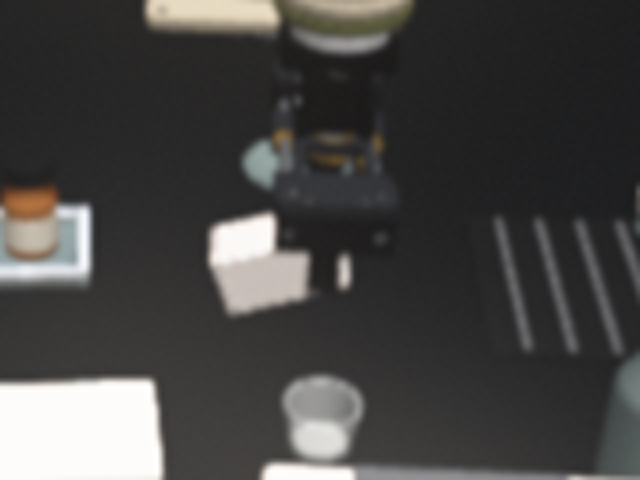

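At 3 N it droops, with the closed end resting on the bench at about (230,312) in the crop. I'll continue up the arc slowly at 3 N.

```bash
python3 jog.py '[[-0.004,0,-0.003,0,0.04],[-0.008,0,-0.006,0,0.04],[-0.013,0,-0.009,0,0.04],[-0.018,0,-0.013,0,0.04],[-0.023,0,-0.0165,0,0.04],[-0.029,0,-0.020,0,0.04],[-0.035,0,-0.0225,0,0.04],[-0.041,0,-0.025,0,0.04],[-0.047,0,-0.0265,0,0.04],[-0.055,0,-0.028,0,0.04],[-0.063,0,-0.0285,0,0.04],[-0.063,0,-0.0285,0,0.04]]' 3
python3 - <<'E'
from h import *
c=r.camera('scene');p=proj(c,tool()[0])[0].astype(int);print(p)
im=c['img'][p[1]-60:p[1]+60,p[0]-80:p[0]+80,::-1];cv2.imwrite('pics/s7.png',cv2.resize(im,None,fx=4,fy=4,interpolation=cv2.INTER_CUBIC))
E
```

```text
time: 14.6
ee_pos: [0.5266, -0.033, 0.0761]
eef_rot: [0.705, 0.709, -0.0, 0.0]
ft_force: [-0.2, -0.2, 1.5]
width: 0.0441
grip_force: 3.0
[327 186]
```

View pics/s7.png

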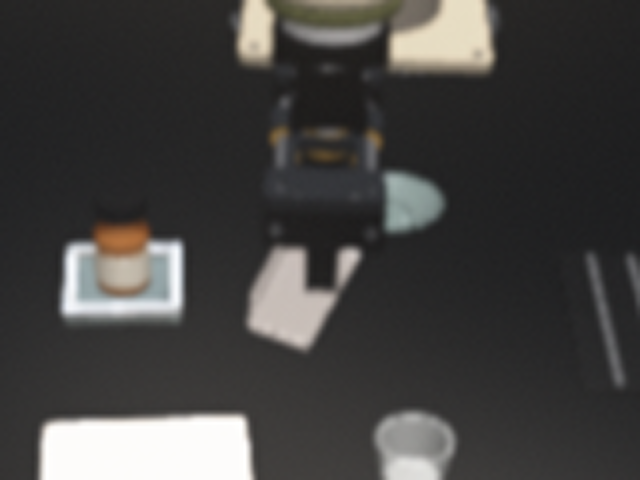

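The jar is now about 25° short of upright, resting on its lower edge at (308,350). Dragging it on towards the stands and pressing gently should bring it flat. I've used all 10 pictures, so I'll measure the tilt numerically from here.

```bash
cat >> h.py <<'E'
def tilt(z0):
    """lean of the jar's scene outline (deg from vertical, image compared with projected vertical)"""
    c=r.camera('scene');p,_=tool();hsv=cv2.cvtColor(c['img'],cv2.COLOR_RGB2HSV)
    m=(hsv[...,2]>110)&(hsv[...,1]<60)
    X=[p[0]+.022,p[1],z0];a=proj(c,X)[0];b=proj(c,[X[0],X[1],z0+.05])[0];t=proj(c,[X[0],X[1],p[2]-.03])[0]
    L=[]
    for v in range(int(t[1]),int(a[1])+12):
        x=np.where(m[v,int(a[0])-30:int(a[0])+30])[0]+int(a[0])-30
        if len(x)>2:L.append((v,x.min(),x.max()))
    L=np.array(L);print('foot px',np.round(a,1),'rows',L.tolist())
    for k in(1,2): print('lean',round(np.degrees(np.arctan(np.polyfit(L[:-2,0],L[:-2,k],1)[0])-np.arctan((b-a)[0]/(b-a)[1])),1))
E
python3 jog.py '[[-0.004,0,0,0,0.04],[-0.008,0,0,0,0.04],[-0.012,0,0,0,0.04],[-0.016,0,0.001,0,0.04],[-0.02,0,0.001,0,0.04],[-0.024,0,0.002,0,0.04],[-0.026,0,0.003,0,0.04],[-0.026,0,0.003,0,0.04]]' 3
python3 -c "
from h import *
tilt(0)"
```

```text
time: 15.45
ee_pos: [0.5264, -0.0577, 0.0729]
eef_rot: [0.705, 0.709, -0.0, 0.0]
ft_force: [-0.1, -1.8, 1.7]
width: 0.0442
grip_force: 3.0
foot px [317.2 213.1] rows [[200, 287, 324], [201, 287, 324], [202, 287, 324], [203, 287, 324], [204, 287, 324], [205, 287, 324], [206, 307, 324], [207, 307, 324], [208, 307, 324], [209, 307, 323], [210, 307, 323], [211, 307, 323], [212, 308, 323], [213, 317, 319]]
lean 69.8
lean -3.9
```

```bash
python3 jog.py '[[0,0,0.001,0,0.04],[0,0,0.002,0,0.04],[0,0,0.003,0,0.04],[0,0,0.003,0,0.04]]' 3
python3 -c "
from h import *
tilt(0)"
python3 jog.py '[[0,0,0.003,0,0.04],[0,0,0.003,0,0.04]]' 6
```

```text
time: 15.9
ee_pos: [0.5265, -0.0569, 0.0698]
eef_rot: [0.705, 0.71, -0.0, -0.0]
ft_force: [-2.5, -0.5, 0.8]
width: 0.044
grip_force: 3.0
foot px [317.4 213.1] rows [[201, 287, 324], [202, 287, 324], [203, 287, 324], [204, 287, 324], [205, 287, 324], [206, 307, 324], [207, 307, 324], [208, 307, 323], [209, 307, 323], [210, 307, 323], [211, 307, 323], [212, 308, 323], [213, 315, 322]]
lean 71.3
lean -5.8
time: 16.15
ee_pos: [0.5265, -0.0568, 0.0669]
eef_rot: [0.705, 0.71, -0.0, -0.0]
ft_force: [-2.1, -0.6, 2.8]
width: 0.0437
grip_force: 6.0
```

```bash
python3 jog.py '[[0,0,-0.001,0,0.042],[0,0,-0.001,0,0.05],[0,0,-0.001,0,0.07],[0,0,-0.001,0,0.07],[0,0,-0.001,0,0.07],[0,0,-0.03,0,0.08],[0,0,-0.08,0,0.08],[0,0,-0.13,0,0.08],[0,0,-0.18,0,0.08],[0,0,-0.18,0,0.08]]'
python3 - <<'E'
from h import *
w=r.camera('wrist')
for lo in(130,215,235):print(lo);blobs(w,lo,.084,(220,100,420,280))
t=r.camera('top')
for lo in(150,215):print('top',lo);blobs(t,lo,.084,(295,175,326,235))
E
```

```text
time: 17.15
ee_pos: [0.5295, -0.0567, 0.254]
eef_rot: [0.705, 0.71, 0.003, 0.004]
ft_force: [0.7, -0.1, -0.6]
width: 0.0798
grip_force: 0.0
130
(299, 170, 42, 42) c [ 0.5255 -0.0606] size [0.0435 0.0449] ang 0.2
(258, 225, 66, 55) c [ 0.4935 -0.1355] size [0.0667 0.0674] ang 5.9
215
(299, 172, 38, 39) c [ 0.5232 -0.0611] size [0.0383 0.0416] ang 0.3
(259, 226, 64, 54) c [ 0.4937 -0.1357] size [0.0652 0.065 ] ang 5.8
(338, 172, 3, 39) c [ 0.5458 -0.061 ] size [0.0021 0.0417] ang 1.2
(304, 208, 33, 3) c [ 0.5258 -0.0807] size [0.0343 0.0023] ang 0.2
235
(304, 172, 33, 16) c [ 0.5257 -0.0483] size [0.0331 0.0161] ang 0.3
(338, 172, 3, 38) c [ 0.5457 -0.0604] size [0.0021 0.0406] ang 1.2
(300, 172, 3, 39) c [ 0.5057 -0.0611] size [0.0416 0.0021] ang 89.1
(304, 209, 32, 2) c [ 0.5253 -0.0813] size [0.0332 0.0011] ang 0.2
top 150
(295, 194, 20, 41) c [ 0.4833 -0.0415] size [0.0603 0.1267] ang 88.7
(315, 175, 11, 35) c [ 0.552  -0.0926] size [0.1101 0.0279] ang 2.2
(295, 175, 19, 15) c [ 0.5851 -0.0421] size [0.0573 0.0449] ang 89.0
top 215
(295, 194, 20, 41) c [ 0.4833 -0.0415] size [0.0603 0.1266] ang 88.7
(295, 175, 19, 14) c [ 0.5868 -0.0421] size [0.0573 0.0416] ang 89.0
(320, 175, 6, 33) c [ 0.5552 -0.1022] size [0.1031 0.0101] ang 4.4
(315, 175, 6, 33) c [ 0.5555 -0.0844] size [0.1028 0.0085] ang 4.7
```

The jar stands upright with its mouth up. The rim ring measures 44 x 45 mm, centred at (0.5255, -0.0607). Next I'll take it firmly at its centre.

```bash
python3 jog.py '[[-0.004,0,0.04,0,0.08],[-0.004,0,0.08,0,0.08],[-0.004,0,0.12,0,0.08],[-0.004,0,0.15,0,0.08],[-0.004,0,0.17,0,0.08],[-0.004,0,0.177,0,0.08],[-0.004,0,0.177,0,0.06],[-0.004,0,0.177,0,0.04],[-0.004,0,0.177,0,0.04],[-0.004,0,0.177,0,0.04],[-0.004,0,0.177,0,0.04],[-0.004,0,0.177,0,0.04]]' 20
python3 -c "
from h import *
p,q=tool();print(p,togo([p[0],p[1],p[2]+.11]), togo([.526,-.354,p[2]+.11]))"
```

```text
time: 18.45
ee_pos: [0.5269, -0.0611, 0.0704]
eef_rot: [0.705, 0.71, 0.0, 0.0]
ft_force: [0.2, 0.3, 2.2]
width: 0.044
grip_force: 20.0
[ 0.52685032 -0.061095    0.070448  ] [-0.0e+00  1.0e-04 -1.1e-01] [-0.2929 -0.0028 -0.1099]
```

```bash
python3 jog.py '[[0,0,-0.03,0,0.04],[0,0,-0.08,0,0.04],[0,0,-0.13,0,0.04],[-0.04,0,-0.17,0,0.04],[-0.09,0,-0.17,0,0.04],[-0.14,0,-0.17,0,0.04],[-0.19,0,-0.17,-0.1,0.04],[-0.24,0,-0.17,-0.1,0.04],[-0.29,0,-0.17,-0.1,0.04],[-0.34,0,-0.17,-0.1,0.04],[-0.37,0,-0.17,-0.1,0.04],[-0.37,0,-0.17,-0.1,0.04]]'
python3 - <<'E'
from h import *
w=r.camera('wrist');print(np.round(proj(w,[.526,-.354,.014])),np.round(w['pose'][:3,3],3))
for lo in(130,170,200):print(lo);blobs(w,lo,.014,(180,0,500,215))
p,q=tool();print(p,q.apply([1,0,0]))
E
```

```text
time: 19.65
ee_pos: [0.5264, -0.4374, 0.2382]
eef_rot: [0.671, 0.741, -0.001, -0.001]
ft_force: [-0.4, 0.2, -1.6]
width: 0.0437
grip_force: 20.0
[[333. 105.]] [ 0.518 -0.351  0.379]
130
(302, 74, 59, 61) c [ 0.5243 -0.3542] size [0.0663 0.0659] ang 5.7
(289, 182, 105, 33) c [ 0.5488 -0.4641] size [0.1319 0.0418] ang 5.7
170
(302, 74, 59, 61) c [ 0.5243 -0.3542] size [0.066  0.0659] ang 5.7
(293, 182, 101, 33) c [ 0.5513 -0.4639] size [0.1268 0.0418] ang 5.7
200
(302, 75, 59, 60) c [ 0.5243 -0.3547] size [0.0658 0.0649] ang 5.7
(294, 182, 100, 33) c [ 0.5554 -0.459 ] size [0.0402 0.1266] ang 81.6
[ 0.52779296 -0.43386719  0.23865586] [-1.02433630e-01  9.94739528e-01  7.88626924e-04]
```

```bash
python3 -c "
from h import *
print(togo([.5252,-.3546,.1]))"
```

```text
[0.079  0.0057 0.1387]
```

```bash
python3 jog.py '[[0.03,0.004,0,0,0.04],[0.06,0.0055,0,0,0.04],[0.079,0.0055,0.02,0,0.04],[0.079,0.0055,0.06,0,0.04],[0.079,0.0055,0.1,0,0.04],[0.079,0.0055,0.125,0,0.04],[0.079,0.0055,0.13,0,0.04],[0.079,0.0055,0.13,0,0.04],[0.079,0.0055,0.13,0,0.04]]'; python3 -c "
from h import *
p,q=tool();print(togo([.5252,-.3546,.0785]),q.apply([1,0,0]))"
```

```text
time: 20.6
ee_pos: [0.5274, -0.3519, 0.112]
eef_rot: [0.668, 0.744, 0.0, 0.001]
ft_force: [0.1, -0.3, -1.6]
width: 0.0436
grip_force: 20.0
[-0.0024 -0.0025  0.0335] [-0.10725219  0.9942308  -0.00144177]
```

```bash
python3 jog.py '[[-0.0025,-0.0025,0.005,0,0.04],[-0.0025,-0.0025,0.012,0,0.04],[-0.0025,-0.0025,0.012,0,0.04],[-0.0025,-0.0025,0.012,0,0.04]]'; python3 -c "
from h import *
p,q=tool();print(togo([.5252,-.3546,.0785]),q.apply([1,0,0]))
c=r.camera('scene');tilt(.03)"
```

```text
time: 21.0
ee_pos: [0.524, -0.3546, 0.098]
eef_rot: [0.668, 0.744, -0.0, -0.0]
ft_force: [1.3, -0.0, -1.5]
width: 0.0439
grip_force: 20.0
[-0.0001  0.0012  0.0195] [-1.06726794e-01  9.94288374e-01  1.44483769e-04]
foot px [209.5 199.5] rows [[187, 200, 219], [188, 200, 219], [189, 200, 219], [190, 200, 219], [191, 200, 219], [192, 200, 223], [193, 201, 225], [194, 201, 225], [195, 201, 225], [196, 201, 225], [197, 200, 225], [198, 200, 224], [199, 199, 224], [200, 199, 224], [201, 199, 224], [202, 198, 223], [203, 198, 223], [204, 198, 223], [205, 198, 223], [206, 198, 223], [207, 198, 222], [208, 198, 222], [209, 200, 214]]
lean -17.1
lean 1.2
```

Aligned to about 1 mm, with 4 mm of clearance each side. I'll lower gently.

```bash
python3 jog.py '[[0,0.001,0.005,0,0.04],[0,0.001,0.01,0,0.04],[0,0.001,0.013,0,0.04],[0,0.001,0.016,0,0.04],[0,0.001,0.018,0,0.04],[0,0.001,0.0195,0,0.04],[0,0.001,0.0205,0,0.04],[0,0.001,0.0205,0,0.04]]'
```

```text
time: 21.9
ee_pos: [0.5251, -0.3545, 0.0785]
eef_rot: [0.668, 0.744, -0.0, 0.0]
ft_force: [-4.5, 2.2, 6.4]
width: 0.0437
grip_force: 20.0
```

Contact comes at z 0.0785, the expected bed height (resting on the rim would read 0.0845). Releasing and retreating.

```bash
python3 jog.py '[[0,0,0,0,0.042],[0,0,0,0,0.042],[0,0,-0.0005,0,0.05],[0,0,-0.0005,0,0.06],[0,0,-0.0005,0,0.07],[0,0,-0.0005,0,0.07],[0,0,-0.03,0,0.08],[0,0,-0.08,0,0.08],[0,0,-0.13,0,0.08],[0,0,-0.18,0,0.08],[0,0,-0.18,0,0.08],[0,0,-0.18,0,0.08]]' 4
python3 - <<'E'
from h import *
w=r.camera('wrist')
for lo in(130,215,235):print(lo);blobs(w,lo,.092,(240,100,420,225))
print(r.read_state()['ft_force'],tool()[0])
t=r.camera('top')
for z in(.092,.014):
  for lo in(150,215):print('top',z,lo);blobs(t,lo,z,(325,178,365,235) if z<.05 else (378,178,420,225))
print('large, vial');blobs(t,200,.088,(155,195,242,245))
E
```

```text
time: 23.1
ee_pos: [0.5256, -0.3547, 0.2588]
eef_rot: [0.668, 0.744, 0.0, 0.001]
ft_force: [-0.2, 1.0, -0.5]
width: 0.08
grip_force: 0.0
130
(298, 146, 52, 63) c [ 0.5228 -0.3439] size [0.0527 0.0655] ang 6.1
215
(298, 146, 52, 62) c [ 0.5227 -0.3435] size [0.052  0.0644] ang 5.7
235
(298, 147, 46, 61) c [ 0.5197 -0.3442] size [0.0457 0.0633] ang 6.1
(341, 147, 9, 61) c [ 0.5447 -0.3415] size [0.0075 0.0634] ang 5.8
[-1.40905878 -0.17047187 -0.81733303] [ 0.52491192 -0.35447424  0.25704349]
top 0.092 150
(388, 188, 23, 24) c [ 0.5214 -0.3431] size [0.0655 0.0693] ang 8.0
top 0.092 215
(396, 195, 11, 11) c [ 0.5205 -0.3469] size [0.0346 0.0282] ang 7.5
top 0.014 150
(331, 199, 28, 28) c [ 0.488  -0.1726] size [0.0839 0.0845] ang 5.8
top 0.014 215
(332, 200, 27, 27) c [ 0.487  -0.1738] size [0.0802 0.0802] ang 5.8
large, vial
(167, 205, 21, 22) c [0.4866 0.3664] size [0.0613 0.0614] ang 6.9
(204, 230, 7, 7) c [0.4286 0.2684] size [0.0205 0.018 ] ang 44.7
```

Everything else is where it was. One last numeric check: whether the jar's outline is upright in the scene view.

Run:
```python
from h import *
c=r.camera('scene');hsv=cv2.cvtColor(c['img'],cv2.COLOR_RGB2HSV);m=(hsv[...,2]>110)&(hsv[...,1]<60)
ca,sa=np.cos(np.radians(5.8)),np.sin(np.radians(5.8))
for z in np.arange(.02,.093,.012):
    q=[proj(c,[.525+x*ca-y*sa,-.3545+x*sa+y*ca,z])[0] for x in(-.022,.022) for y in(-.022,.022)]
    f=proj(c,[.547,-.3545,z])[0];v=int(round(f[1]));x=np.where(m[v,180:245])[0]+180
    print(round(z,3),v,'seen',x.min(),x.max(),'front edge expected',np.round(min(a[0] for a in q),1),np.round(max(a[0] for a in q),1))
col=int(f[0]);x=np.where(m[150:230,col])[0]+150;print('col',col,x.min(),x.max(),'top back/front',[round(proj(c,[a,-.3545,.092])[0][1],1) for a in(.503,.547)])
```

```text
0.02 203 seen 198 223 front edge expected 202.7 221.0
0.032 199 seen 199 224 front edge expected 202.1 220.5
0.044 195 seen 201 225 front edge expected 201.4 220.0
0.056 192 seen 200 223 front edge expected 200.8 219.5
0.068 188 seen 200 219 front edge expected 200.2 219.0
0.08 184 seen 199 218 front edge expected 199.5 218.5
0.092 181 seen 199 218 front edge expected 198.9 218.0
col 206 171 209 top back/front [np.float64(172.0), np.float64(180.5)]
```

The outline matches the upright, seated jar to within a pixel, including its top height.

```bash
python3 -c "
from bench import r
print(r.close_job())"
```

```text
the job is handed in; nothing more can be done
None
```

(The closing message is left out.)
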